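# Nudge the garlic crock's lid into its seat

## Task

The wooden lid of the dark blue garlic crock was left askew, lying across the rim. Push it sideways with the fingertips until it drops into its recess and lies level, fully home, all round; only nudge or press it, do not pick it up. Do not shove the crock out of its place, and leave everything else on the table undisturbed.

Things in the scene. Friction and masses are not known exactly. Their poses are not given: they have to be found in the camera images.
- lid_mid (a point): Loose flat brown wooden lid, no knob: a disc 104 mm across, 13 mm thick, edges bevelled 2 mm, about 85 g. Point at its centre, half-way through its thickness; z out of its top face. At the start it lies flat on the crock's rim, 25 to 41 mm off-centre in any direction; it tips into the mouth once its centre is within about 16 mm of the crock's axis.
- seat (a point): Centre of the lid's recess in the dark blue crock: on its axis, level with the ledge, 76 mm above the table and 9 mm below the rim's top; z up. The recess is 109 mm across, 9 mm deep; the flat rim around it is 7.5 mm wide; inside the ledge is the crock's 64 mm mouth. With the lid seated, lid_mid is 6.5 mm above this point and the lid stands 4 mm proud of the rim.
- crock: The dark blue round stoneware crock (three garlic bulbs inside), 124 mm in outer diameter and 85 mm high, about 1.1 kg, loose on the table. Origin at the centre of its underside; z up; its x axis points roughly to the side where the lid overhangs at the start.
- cream_crock: Bystander: the same crock in cream glaze with its own lid already seated, 124 mm in diameter, 89 mm high. Origin at the centre of its underside.
- mug: Bystander: grey ceramic mug, 82 mm in diameter, 92 mm high, handle at its +y. Origin at the centre of its underside.
- grinder: Bystander: yellow pepper grinder with twist top, 58 mm in diameter, 139 mm high. Origin at the centre of its underside.
- bowl: Bystander: stainless steel bowl, 210 mm in diameter, 75 mm high. Origin at the centre of its underside.
- mold: Bystander: pale green plastic dumpling mold lying open, about 300 mm long along its x, 98 mm wide, 22 mm high. Origin at the centre of its underside.
- pin: Bystander: tapered wooden rolling pin, 280 mm long along its x, 29 mm thick, lying on a chopping board. Origin at the middle of its underside.
Not all that is in view belongs to the job. What is meant by the part that bears lid_mid is not white, and is the smaller of those in its own colour.

How it is judged:
By the outcome, as a careful person would: the job done as asked, in the order asked, and still so for the second after the job is handed in, with the robot touching nothing.
It also fails if it takes over 38 s, if anything falls off the work surface, if the arm or the gripper's body presses on something with over 40 N, if the wrist force passes 120 N, or if a joint passes its speed limit or range.

## Robot

A 6-joint arm with a two-finger parallel gripper is mounted at the origin on the work surface. World frame = base frame: x ahead of the robot, y to its left, z up, the work surface at z = 0. Lengths are in m, angles in rad, forces in N, time in s.
With the tool pointing down it reaches from about 0.325 to 1 m from the base axis. Payload 5.1 kg.
Tool frame: the origin (TCP) lies between the finger pads; the fingertips stand 17 mm ahead of it and the grasp point (between the pads) lies 2 mm behind it; x points along the fingers, z is the direction in which the jaws open and shut, and the axes are right-handed (so a half turn about x gives the same grasp; the last joint's range is limited). The gripper opens to 85 mm and grips with 20 to 120 N. Pads are 22 mm wide; open, the fingers measure 114 mm over their backs; the gripper's body (76 mm by 85 mm) begins 54 mm behind the grasp point. The pads swing forward as they close: fully open they stand 13 mm farther back than shut.
Start: joints at [1.04, 0.124, 1.65, -0, 1.367, -0.083], TCP at [0.281, 0.586, 0.248] pointing down, gripper open.
Joint ranges: [-2.61, 2.61], [-1.02, 2.33], [0.03, 2.71], [-1.35, 4.49], [0.32, 2.68], [-2.91, 2.91]. Speed limits (rad/s): [2.57, 2.57, 3.14, 3.14, 3.14, 3.14].

## Interface

Orientations are given as a unit quaternion [w, x, y, z].
In Python, from rig import bot gives the robot as it stands.
- The arm moves only by the tool move_arm, never from a script. Its argument "moves" is text: rows parted by semicolons, each of 7 numbers parted by spaces: the closure, from 0 (fully open) to 1 (shut), then the shift along the tool's x, y, z in mm, then the turn, a rotation vector about the tool's x, y, z in degrees. In form: claw dx dy dz wx wy wz; .... A call has 1 to 8 rows; each row shifts and turns the commanded pose from where the row before left it, along the tool's axes as they then stand; what a row does not reach is not made up. A row lasts 1/12 s, in which the tool goes at most 41.7 mm and 7.16 degrees, less where a joint would pass 70% of its speed; a pose out of reach is approached as far as the arm can. A call is refused whole if a number of a shift passes 41.7 or a number of a turn 7.16, either way. A call with a gripper value outside its range is refused whole. The fingers move at their own pace and stop on an object; "force" is the grip in N (left out, the last holds). Time passes only in rows, so rows that do not move let the fingers close. It gives the time, the measured TCP pose, the force and the opening at its end, in the units of the state.
- bot.read_state(): the state, without advancing time (a new reading comes with each control period).
- bot.get_image(name): name is "scene" or "side" or "wrist"; returns the picture (420x560x3 uint8, red, green, blue); there is no depth.
- bot.camera_info(name): a dict with "mtx" (3x3 intrinsics, pixels), "origin" and "attitude" of the camera in the world; the wrist camera has in their place "tool_from_camera" (4x4, takes a point from camera to tool coordinates, whose origin is the TCP and whose axes are the tool frame's). Camera axes: x right, y down, z forward; pixel columns grow to the right and rows downward; lengths in m; the calibration is good to about 2 mm. The wrist camera is an equidistant fisheye: a pixel r from the principal point sees the ray r / f radians off the axis. A picture is of the moment at which its call begins: read the wrist's pose just before it. camera_info takes no time and is no camera call.
- bot.hand_in(): hands the job in, once; it reports no verdict.
Trained networks look in the newest picture that a camera, given by its name, has taken for a name from the list of things; names that differ only in an ending like _2 or _b are one class to them, and where a whole thing is asked for, a point or a joint stands for the part that bears it (a point fixed in the world has none). Each returns a list of dicts, best first, with "confidence" (0 to 1); they miss things now and then, are a little off and sometimes report something else, mostly with a low value. They report only what shows in the picture. A call takes as long as a camera call. They do not tell look-alikes from the thing itself.
- bot.boxes_of(thing, camera): "bbox" ([centre column, centre row, width, height] in pixels, round what is visible of it).
The state is a dict: "time": time; "joint_positions": joint angles; "dq": joint speeds; "effort": joint torques, N m; "tool_pos": TCP position; "tcp_rot": TCP orientation; "ft_force": force on the tool from outside, world axes, zero at the start; "ft_torque": the same for the moment, N m; "opening": finger opening in m.
Only numpy, scipy, OpenCV 4.12 (cv2) and the standard library are available. Lean on these libraries where they do the work, as an engineer would, in place of code of your own. Each camera call takes 0.05 s, during which the arm holds its last target. There are 200 camera calls.

## Working session

There is one attempt and no reset: what is moved stays moved. The work goes in short steps, Python scripts to look and compute and a tool call to move; the robot and the scene stay as the last step left them, time stands still between calls to the robot, and variables do not carry over. Pictures are saved under pics/ and viewed, about 8 in all and at most 12, crops included, and the job is handed in when it is done.

Besides the shell and the picture viewer there is one more tool, called as name(argument=value, ...), one argument or row to a line, values as JSON. move_arm: Moves the arm, as the interface text tells. Its arguments: {"type":"object","properties":{"moves":{"type":"string"},"force":{"type":"number"}},"required":["moves"]}

```bash
mkdir -p pics; cat > h.py <<'E'
import numpy as np, cv2
from rig import bot
def save(n,im): cv2.imwrite('pics/'+n,im[:,:,::-1])
E
python3 - <<'E'
from h import *
a=bot.get_image('scene');b=bot.get_image('side')
save('scene0.png',a);save('side0.png',b)
np.set_printoptions(precision=4,suppress=True)
for c in('scene','side'):
    print(c,bot.camera_info(c))
    for t in('lid_mid','crock'): print(t,[(np.round(d['bbox']),round(d['confidence'],2)) for d in bot.boxes_of(t,c)])
print(bot.camera_info('wrist'));print(bot.read_state())
E
```

```text
scene {'mtx': array([[491.05  ,   0.    , 268.7547],
       [  0.    , 491.05  , 215.1874],
       [  0.    ,   0.    ,   1.    ]]), 'origin': array([ 1.206 , -0.4077,  1.258 ]), 'attitude': array([-0.244 ,  0.8392,  0.4677, -0.1321])}
lid_mid [(array([233., 298.,  38.,  37.]), 0.97), (array([227., 215.,  40.,  35.]), 0.87), (array([192., 190.,  48.,  46.]), 0.59)]
crock [(array([222., 236.,  48.,  44.]), 0.67)]
side {'mtx': array([[487.213 ,   0.    , 282.1438],
       [  0.    , 487.213 , 211.1688],
       [  0.    ,   0.    ,   1.    ]]), 'origin': array([ 0.0089, -0.9294,  1.172 ]), 'attitude': array([-0.3663,  0.8966, -0.2283,  0.0991])}
lid_mid [(array([244., 284.,  52.,  44.]), 0.96), (array([365., 253.,  33.,  26.]), 0.75), (array([264., 187.,  35.,  46.]), 0.72), (array([299., 235.,  36.,  25.]), 0.67)]
crock [(array([309., 247.,  46.,  42.]), 0.58), (array([298., 235.,  34.,  23.]), 0.29)]
{'mtx': array([[325.1923,   0.    , 284.6657],
       [  0.    , 325.1923, 212.5932],
       [  0.    ,   0.    ,   1.    ]]), 'tool_from_camera': array([[-0.0004, -0.2789,  0.9603, -0.1253],
       [ 0.    , -0.9603, -0.2789,  0.0709],
       [ 1.    , -0.0001,  0.0004, -0.0002],
       [ 0.    ,  0.    ,  0.    ,  1.    ]])}
{'time': 0.3, 'joint_positions': array([ 1.0404,  0.1241,  1.6508, -0.    ,  1.3675, -0.0825]), 'dq': array([-0.0009, -0.0027, -0.0037, -0.0007,  0.0004,  0.0003]), 'effort': array([  0.    , -42.2982, -36.5042,  -0.    ,   0.0038,   0.    ]), 'tool_pos': array([0.2813, 0.5857, 0.2479]), 'tcp_rot': array([ 0.5983, -0.3766,  0.5988,  0.3764]), 'ft_force': array([ 0.3997, -1.048 , -0.4426]), 'ft_torque': array([0.0084, 0.0236, 0.0044]), 'opening': 0.08550474241455544}
```

```bash
python3 - <<'E'
import cv2,numpy as np
a=cv2.imread('pics/scene0.png')[110:380,100:380];b=cv2.imread('pics/side0.png')[110:380,160:440]
cv2.imwrite('pics/c0.png',np.hstack([cv2.resize(a,(400,386)),cv2.resize(b,(400,386))]))
E
```

```text
(no output)
```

View pics/scene0.png

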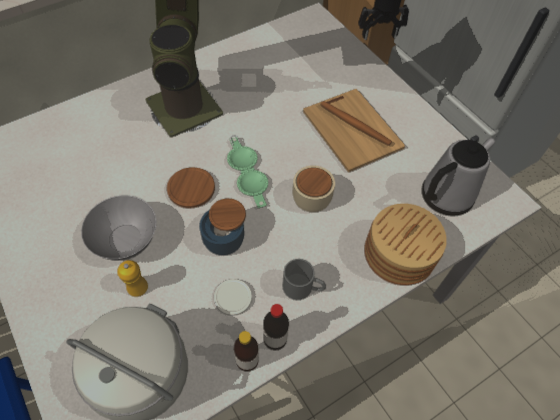

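View pics/side0.png

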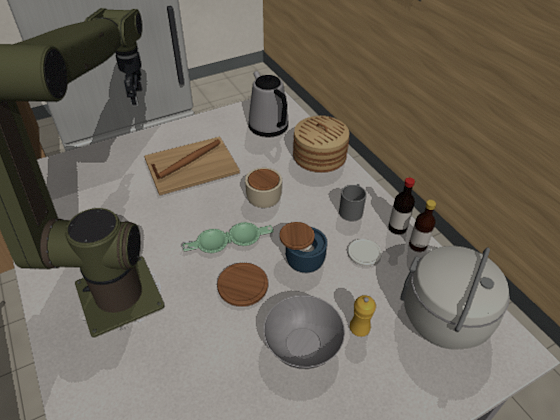

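```bash
cat >> h.py <<'E'
from scipy.spatial.transform import Rotation as R
from scipy.optimize import minimize
def proj(c,P):
    i=bot.camera_info(c); q=i['attitude']; M=R.from_quat([q[1],q[2],q[3],q[0]]).as_matrix()
    p=(np.asarray(P)-i['origin'])@M@i['mtx'].T
    return p[:,:2]/p[:,2:]
def circ(x,y,z,r):
    t=np.linspace(0,2*np.pi,60,endpoint=False)
    return np.c_[x+r*np.cos(t),y+r*np.sin(t),np.full(60,z)]
S=4
def hull(pts):
    m=np.zeros((420*S,560*S),np.uint8)
    cv2.fillConvexPoly(m,cv2.convexHull(np.round((pts+.5)*S-.5).astype(np.int32)),1); return m>0
def lidh(c,x,y,z=.085): return hull(proj(c,np.r_[circ(x,y,z,.052),circ(x,y,z+.013,.0505)]))
def crh(c,x,y): return hull(proj(c,np.r_[circ(x,y,0.004,.06),circ(x,y,.085,.062)]))
E
python3 - <<'E'
from h import *
from cv2 import *
BB={'scene':(190,190,265,265),'side':(270,212,340,282)}
bl={};br={};ims={}
for c in BB:
    im=cv2.imread(f'pics/{c}0.png'); ims[c]=im
    h=cv2.cvtColor(im,cv2.COLOR_BGR2HSV).astype(int); H,Sa,V=h[...,0],h[...,1],h[...,2]
    w=np.zeros(H.shape,bool);x0,y0,x1,y1=BB[c];w[y0:y1,x0:x1]=1
    b=w&(H>95)&(H<125)&(Sa>90); r=w&((H<16)|(H>174))&(Sa>90)
    def big(m):
        n,l,s,_=cv2.connectedComponentsWithStats(m.astype(np.uint8)); return l==1+np.argmax(s[1:,4])
    up=lambda m:cv2.resize(m.astype(np.uint8),None,fx=S,fy=S,interpolation=cv2.INTER_NEAREST)>0
    bl[c]=up(big(b));br[c]=up(big(r)); print(c,big(b).sum(),big(r).sum())
def cl(p): return sum((lidh(c,*p)^br[c]).sum() for c in BB)
def cc(p):
    s=0
    for c in BB:
        hullm=crh(c,*p); u=bl[c]; 
        s+=(bl[c]&~hullm).sum()*1.0
        k=hullm&~lidh(c,*L)&~u; s+=k.sum()*.6
    return s
def fit(f,x0): return minimize(f,x0,method='Nelder-Mead',options=dict(initial_simplex=np.array([x0,[x0[0]+.02,x0[1]],[x0[0],x0[1]+.02]]),xatol=2e-4,fatol=1))
# start by ray intersection from scene
from scipy.optimize import fsolve
g=fsolve(lambda p:proj('scene',[[p[0],p[1],.095]])[0]-[227,215],[.6,-.1])
r=fit(cl,g);L=r.x;print('lid',L,r.fun/S/S)
g=fsolve(lambda p:proj('scene',[[p[0],p[1],.045]])[0]-[222,232],[.6,-.1])
r=fit(cc,g);C=r.x;print('crock',C,r.fun/S/S)
d=L-C;print('off mm',d*1e3,np.linalg.norm(d)*1e3,np.degrees(np.arctan2(*d[::-1])))
out=[]
for c in BB:
    x0,y0,x1,y1=BB[c];x0-=15;y0-=12;x1+=15;y1+=18;k=4
    im=cv2.resize(ims[c][y0:y0+95,x0:x0+98],None,fx=4,fy=4,interpolation=cv2.INTER_CUBIC)
    for P,col in((circ(*L,.098,.052),(0,255,255)),(circ(*C,.085,.062),(0,255,0)),(circ(*C,.085,.0545),(255,255,0))):
        cv2.polylines(im,[np.round((proj(c,P)-[x0,y0])*k).astype(np.int32)],True,col,1)
    out.append(im)
cv2.imwrite('pics/c1.png',np.hstack(out))
for t in('cream_crock','mug','grinder','bowl','mold'):
    b=bot.boxes_of(t,'scene')
    if b:
        u=b[0]['bbox'];print(t,fsolve(lambda p:proj('scene',[[p[0],p[1],.04]])[0]-u[:2],[.6,-.1]).round(3))
E
```

```text
Traceback (most recent call last):
ValueError: attempt to get argmax of an empty sequence
```

```bash
python3 - <<'E'
from h import *
for c,p in(('scene',[(227,215),(215,238),(225,245)]),('side',[(298,236),(300,260),(310,262)])):
    h=cv2.cvtColor(cv2.imread(f'pics/{c}0.png'),cv2.COLOR_BGR2HSV)
    print([h[y,x] for x,y in p])
E
```

```text
[array([ 12, 144, 113], dtype=uint8), array([102,  83,  77], dtype=uint8), array([100,  45,  51], dtype=uint8)]
[array([ 12, 143, 102], dtype=uint8), array([100, 113,  52], dtype=uint8), array([102, 116,  57], dtype=uint8)]
```

```bash
cat > fit.py <<'E'
from h import *
from scipy.optimize import fsolve
BB={'scene':(190,190,265,265),'side':(270,212,340,282)}
bl={};br={};ims={}
for c in BB:
    im=cv2.imread(f'pics/{c}0.png'); ims[c]=im
    h=cv2.cvtColor(im,cv2.COLOR_BGR2HSV).astype(int); H,Sa,V=h[...,0],h[...,1],h[...,2]
    w=np.zeros(H.shape,bool);x0,y0,x1,y1=BB[c];w[y0:y1,x0:x1]=1
    b=w&(H>85)&(H<125)&(Sa>35); r=w&((H<18)|(H>174))&(Sa>90)
    def big(m):
        n,l,s,_=cv2.connectedComponentsWithStats(m.astype(np.uint8)); return l==1+np.argmax(s[1:,4])
    up=lambda m:cv2.resize(m.astype(np.uint8),None,fx=S,fy=S,interpolation=cv2.INTER_NEAREST)>0
    bl[c]=up(big(b));br[c]=up(big(r)); print(c,big(b).sum(),big(r).sum())
def cl(p): return sum((lidh(c,*p)^br[c]).sum() for c in BB)
def cc(p):
    s=0
    for c in BB:
        hullm=crh(c,*p)
        s+=(bl[c]&~hullm).sum()+.6*(hullm&~lidh(c,*L)&~bl[c]).sum()
    return s
def fit(f,x0): return minimize(f,x0,method='Nelder-Mead',options=dict(initial_simplex=np.array([x0,[x0[0]+.02,x0[1]],[x0[0],x0[1]+.02]]),xatol=2e-4,fatol=1))
g=fsolve(lambda p:proj('scene',[[p[0],p[1],.095]])[0]-[227,215],[.6,-.1])
r=fit(cl,g);L=r.x;print('lid',L,r.fun/S/S)
g=fsolve(lambda p:proj('scene',[[p[0],p[1],.045]])[0]-[222,232],[.6,-.1])
r=fit(cc,g);C=r.x;print('crock',C,r.fun/S/S)
d=L-C;print('off mm',d*1e3,np.linalg.norm(d)*1e3,np.degrees(np.arctan2(*d[::-1])))
out=[]
for c in BB:
    x0,y0,x1,y1=BB[c];x0-=15;y0-=12;k=4
    im=cv2.resize(ims[c][y0:y0+95,x0:x0+98],None,fx=4,fy=4,interpolation=cv2.INTER_CUBIC)
    for P,col in((circ(*L,.098,.052),(0,255,255)),(circ(*C,.085,.062),(0,255,0)),(circ(*C,.085,.0545),(255,255,0))):
        cv2.polylines(im,[np.round((proj(c,P)-[x0,y0])*k).astype(np.int32)],True,col,1)
    out.append(im)
cv2.imwrite('pics/c1.png',np.hstack(out))
for t in('cream_crock','mug','grinder','bowl','mold'):
    b=bot.boxes_of(t,'scene')
    if b:
        u=b[0]['bbox'];print(t,fsolve(lambda p:proj('scene',[[p[0],p[1],.04]])[0]-u[:2],[.6,-.1]).round(3))
E
python3 fit.py
```

```text
scene 845 931
side 954 763
lid [ 0.52028456 -0.11046576] 129.625
crock [ 0.5362609  -0.13686482] 303.6375
off mm [-15.97634004  26.39906758] 30.856996129657283 121.18172938684594
cream_crock [0.539 0.165]
grinder [ 0.536 -0.415]
bowl [ 0.375 -0.388]
mold [0.388 0.028]
```

View pics/c1.png

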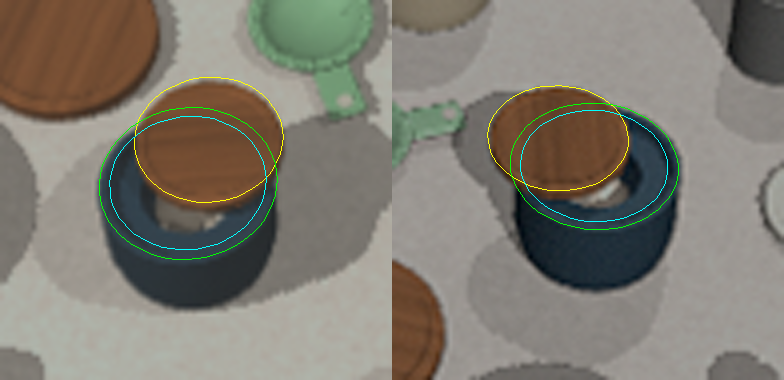

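```bash
python3 - <<'E'
from h import *
s=bot.read_state();q=s['tcp_rot'];M=R.from_quat([*q[1:],q[0]]).as_matrix();print(M.round(3))
u=np.array([.518,-.855]);C=np.array([.536,-.137])
print('y yaw now',np.degrees(np.arctan2(M[1,1],M[0,1])),'u yaw',np.degrees(np.arctan2(u[1],u[0])))
for p in[(.4,.3),(.4,.25),(.45,.25),(.35,.35),(.3,.4),(.45,.1),*(C-u*.1,)]:print(p,proj('scene',[[*p,0]]).round())
from scipy.optimize import fsolve
for n,px in(('biglid',(191,187)),('moldend',(264,204))):print(n,fsolve(lambda p:proj('scene',[[p[0],p[1],.01]])[0]-px,[.5,0]).round(3))
E
```

```text
[[ 0.    -0.901  0.433]
 [-0.     0.433  0.901]
 [-1.    -0.    -0.   ]]
y yaw now 154.34538760719843 u yaw -58.790509087223455
(0.4, 0.3) [[319. 148.]]
(0.4, 0.25) [[307. 154.]]
(0.45, 0.25) [[316. 164.]]
(0.35, 0.35) [[323. 132.]]
(0.3, 0.4) [[326. 117.]]
(0.45, 0.1) [[276. 184.]]
[ 0.4842 -0.0515] [[240. 213.]]
biglid [ 0.327 -0.137]
moldend [0.5   0.023]
```

move_arm(
  moves="0.3 0 -20 -22 0 0 0; 0.3 0 -20 -22 0 0 0; 0.3 0 -20 -22 0 0 0; 0.3 0 -20 -22 0 0 0; 0.3 0 -20 -22 0 0 0; 0.3 0 -20 -22 0 0 0; 0.3 0 -20 -22 0 0 0; 0.3 0 -20 -22 0 0 0",
  force=20,
)

```text
time: 1.22
tool_pos: [0.3496, 0.3566, 0.2485]
tcp_rot: [0.599, -0.377, 0.598, 0.377]
ft_force: [0.7, -0.6, -0.4]
opening: 0.0596
```

move_arm(
  moves="0.3 0 -20 -22 0 0 0; 0.3 0 -20 -23 0 0 0; 0.3 0 -20 -23 0 0 0; 0.3 0 -20 -23 0 0 0; 0.3 30 0 0 6.62 0 0; 0.3 30 0 0 6.62 0 0; 0.3 30 0 0 6.62 0 0; 0.3 30 0 0 6.62 0 0",
)

```text
time: 1.88
tool_pos: [0.3825, 0.241, 0.1277]
tcp_rot: [0.67, -0.227, 0.669, 0.227]
ft_force: [0.9, -0.2, -0.4]
opening: 0.0598
```

move_arm(
  moves="0.3 30 0 0 6.62 0 0; 0.3 20 0 0 0 0 0; 0.3 10 0 0 0 0 0; 0.3 0 0 0 0 0 0; 0.3 0 0 0 0 0 0",
)

```text
time: 2.3
tool_pos: [0.3825, 0.2415, 0.0688]
tcp_rot: [0.681, -0.191, 0.681, 0.191]
ft_force: [0.1, -0.2, 0.9]
opening: 0.06
```

move_arm(
  moves="0.3 20 0 0 0 0 0; 0.3 20 0 0 0 0 0; 0.3 6 0 0 0 0 0; 0.3 3 0 0 0 0 0; 0.3 0 0 0 0 0 0; 0.3 0 0 0 0 0 0",
)

```text
time: 2.8
tool_pos: [0.3833, 0.2418, 0.0208]
tcp_rot: [0.682, -0.19, 0.68, 0.191]
ft_force: [0.1, 0.4, -0.1]
opening: 0.06
```

move_arm(
  moves="0.3 1.5 0 0 0 0 0; 0.3 0 0 0 0 0 0",
)

```text
time: 2.97
tool_pos: [0.3829, 0.2416, 0.0188]
tcp_rot: [0.682, -0.19, 0.68, 0.191]
ft_force: [-0.8, 0.7, 0.0]
opening: 0.0595
```

move_arm(
  moves="0.3 1.5 0 0 0 0 0; 0.3 0 0 0 0 0 0",
)

```text
time: 3.13
tool_pos: [0.3823, 0.2413, 0.0165]
tcp_rot: [0.681, -0.19, 0.681, 0.19]
ft_force: [0.2, 0.0, -1.1]
opening: 0.0599
```

move_arm(
  moves="0.3 1.5 0 0 0 0 0; 0.3 0 0 0 0 0 0",
)

```text
time: 3.3
tool_pos: [0.382, 0.2412, 0.0146]
tcp_rot: [0.681, -0.19, 0.681, 0.19]
ft_force: [0.1, -0.4, -0.3]
opening: 0.0599
```

move_arm(
  moves="0.3 1.5 0 0 0 0 0; 0.3 0 0 0 0 0 0",
)

```text
time: 3.47
tool_pos: [0.382, 0.2412, 0.013]
tcp_rot: [0.681, -0.19, 0.681, 0.19]
ft_force: [-0.5, -0.8, -0.9]
opening: 0.0598
```

move_arm(
  moves="0.3 1.5 0 0 0 0 0; 0.3 0 0 0 0 0 0",
)

```text
time: 3.63
tool_pos: [0.3823, 0.2414, 0.012]
tcp_rot: [0.681, -0.19, 0.681, 0.19]
ft_force: [-2.2, -0.5, 2.6]
opening: 0.0599
```

move_arm(
  moves="0.3 1.5 0 0 0 0 0; 0.3 0 0 0 0 0 0",
)

```text
time: 3.8
tool_pos: [0.3825, 0.2415, 0.0119]
tcp_rot: [0.681, -0.191, 0.681, 0.19]
ft_force: [-7.6, -3.5, 15.7]
opening: 0.0599
```

move_arm(
  moves="0.3 1.5 0 0 0 0 0; 0.3 0 0 0 0 0 0",
)

```text
time: 3.97
tool_pos: [0.3826, 0.2415, 0.0118]
tcp_rot: [0.68, -0.191, 0.682, 0.19]
ft_force: [-12.9, -6.7, 28.5]
opening: 0.0597
```

move_arm(
  moves="0.3 -15 0 0 0 0 0; 0.3 -30 0 0 0 0 0; 0.3 -35 0 0 0 0 0; 0.3 -35 0 0 0 0 0; 0.3 -35 0 0 0 0 0; 0.3 0 -29 -6.4 0 0 0; 0.3 0 -29 -6.4 0 0 0; 0.3 0 -29 -6.4 0 0 0",
)

```text
time: 4.63
tool_pos: [0.4115, 0.1565, 0.16]
tcp_rot: [0.682, -0.191, 0.68, 0.191]
ft_force: [0.4, -0.1, -0.6]
opening: 0.0597
```

move_arm(
  moves="0.3 0 -29 -6.4 0 0 0; 0.3 0 -29 -6.4 0 0 0; 0.3 0 -29 -6.4 0 0 0; 0.3 0 -29 -6.4 0 0 0; 0.3 0 -29 -6.4 0 0 0; 0.3 0 -29 -6.4 0 0 0; 0.3 0 -29 -6.4 0 0 0; 0.3 0 0 0 0 0 0",
)

```text
time: 5.3
tool_pos: [0.4791, -0.0436, 0.1591]
tcp_rot: [0.682, -0.19, 0.681, 0.188]
ft_force: [-0.8, -0.2, 1.1]
opening: 0.0599
```

```bash
python3 - <<'E'
from h import *
import json
s=bot.read_state();a=bot.get_image('wrist');save('w1.png',a)
i=bot.camera_info('wrist');T=i['tool_from_camera'];K=i['mtx']
q=s['tcp_rot'];M=R.from_quat([*q[1:],q[0]]).as_matrix();print(s['tool_pos'],M.round(3))
def pw(P):
    c=((np.asarray(P)-s['tool_pos'])@M-T[:3,3])@T[:3,:3]
    th=np.arctan2(np.hypot(c[:,0],c[:,1]),c[:,2]);d=c[:,:2]/np.linalg.norm(c[:,:2],axis=1)[:,None]
    return d*(th*K[0,0])[:,None]+[K[0,2],K[1,2]]
im=a[:,:,::-1].copy()
L=(.5203,-.1105);C=(.5363,-.1369)
for P,col in((circ(*L,.098,.052),(0,255,255)),(circ(*C,.085,.062),(0,255,0))):
    cv2.polylines(im,[np.round(pw(P)).astype(np.int32)],True,col,1)
cv2.imwrite('pics/w1o.png',im)
E
```

```text
[ 0.47912417 -0.04357298  0.159053  ] [[ 0.001 -0.515  0.857]
 [-0.002  0.857  0.515]
 [-1.    -0.002  0.   ]]
```

View pics/w1o.png

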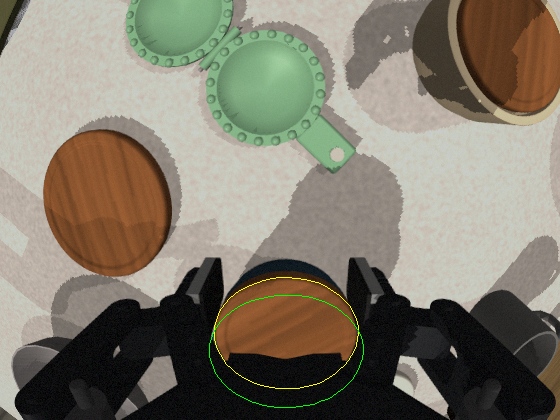

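move_arm(
  moves="0.3 20 0 0 0 0 0; 0.3 20 0 0 0 0 0; 0.3 12 0 0 0 0 0; 0.3 6 0 0 0 0 0; 0.3 0 0 0 0 0 0; 0.3 0 -8 0 0 0 0; 0.3 0 -4 0 0 0 0; 0.3 0 0 0 0 0 0",
)

```text
time: 6.02
tool_pos: [0.4857, -0.0509, 0.1024]
tcp_rot: [0.682, -0.191, 0.68, 0.19]
ft_force: [-0.4, -0.6, -0.4]
opening: 0.0596
```

move_arm(
  moves="0.3 0 -4 0 0 0 0; 0.3 0 -4 0 0 0 0; 0.3 0 -4 0 0 0 0; 0.3 0 -4 0 0 0 0; 0.3 0 -4 0 0 0 0; 0.3 0 -4 0 0 0 0; 0.3 0 0 0 0 0 0",
)

```text
time: 6.6
tool_pos: [0.497, -0.0712, 0.1009]
tcp_rot: [0.681, -0.19, 0.681, 0.19]
ft_force: [-0.1, 0.1, -0.6]
opening: 0.0603
```

```bash
cat > look.py <<'E'
import sys
from h import *
n=sys.argv[1]
s=bot.read_state();u=np.array([.515,-.857]);d=np.array([.5363,-.1369])-s['tool_pos'][:2]
print(s['tool_pos'].round(4),'along',d@u,'lat',d@[.857,.515],'F',s['ft_force'].round(1))
a=bot.get_image('scene');b=bot.get_image('side');w=bot.get_image('wrist')
k=lambda im:cv2.resize(im,(390,300),interpolation=cv2.INTER_CUBIC)
o=np.vstack([np.hstack([k(a[175:275,165:295]),k(b[195:295,235:365])]),np.hstack([k(w[230:420,162:409]),k(w)])])
save(n,o)
E
python3 look.py p1.png
```

```text
[ 0.497  -0.0712  0.1009] along 0.0765415379403814 lat -0.00010113485796076765 F [-0.1  0.1 -0.6]
```

View pics/p1.png

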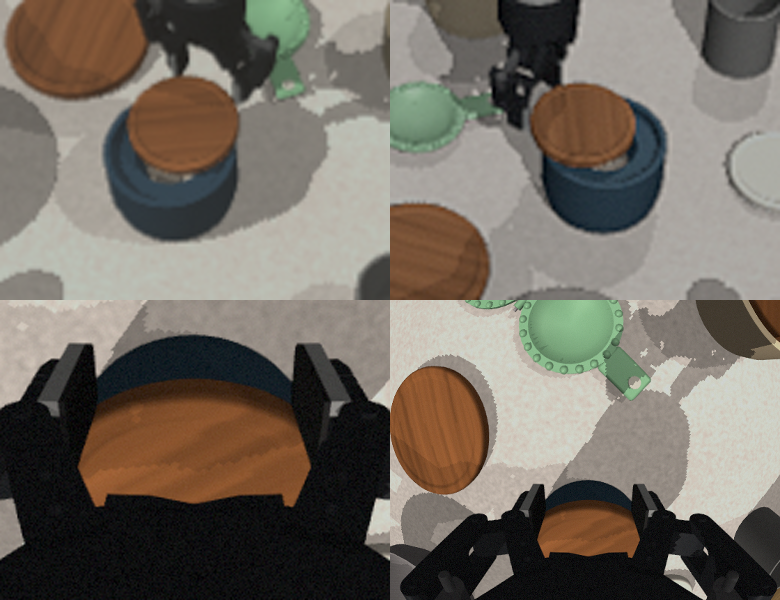

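The lid is in contact with both fingertips and still lies flat on the rim, with the crock in place. I'll push on.

move_arm(
  moves="0.3 0 -3 0 0 0 0; 0.3 0 -3 0 0 0 0; 0.3 0 -3 0 0 0 0; 0.3 0 -3 0 0 0 0; 0.3 0 -2 0 0 0 0; 0.3 0 -2 0 0 0 0; 0.3 0 -2 0 0 0 0; 0.3 0 0 0 0 0 0",
)

```text
time: 7.42
tool_pos: [0.5061, -0.0864, 0.1008]
tcp_rot: [0.681, -0.19, 0.681, 0.19]
ft_force: [-0.6, 1.0, -0.1]
opening: 0.0597
```

```bash
python3 look.py p2.png
```

```text
[ 0.5061 -0.0864  0.1008] along 0.05880157242820418 lat -0.00014560887631024158 F [-0.6  1.  -0.1]
```

View pics/p2.png

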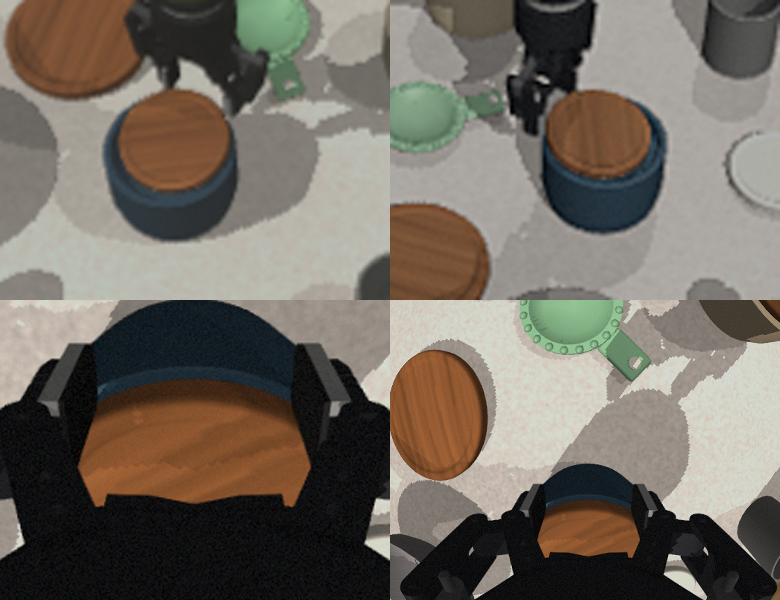

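The lid has tipped in and is still a few mm short. The crock hasn't moved.

move_arm(
  moves="0.3 0 -1.5 0 0 0 0; 0.3 0 -1 0 0 0 0; 0.3 0 -1 0 0 0 0; 0.3 0 0 0 0 0 0; 0.3 0 0 0 0 0 0",
)

```text
time: 7.98
tool_pos: [0.5078, -0.0891, 0.1008]
tcp_rot: [0.681, -0.19, 0.681, 0.19]
ft_force: [-0.6, 0.4, 0.1]
opening: 0.0599
```

```bash
python3 look.py p3.png
```

```text
[ 0.5078 -0.0891  0.1008] along 0.055668647151679886 lat -0.000157489750852835 F [-0.6  0.4  0.1]
```

View pics/p3.png

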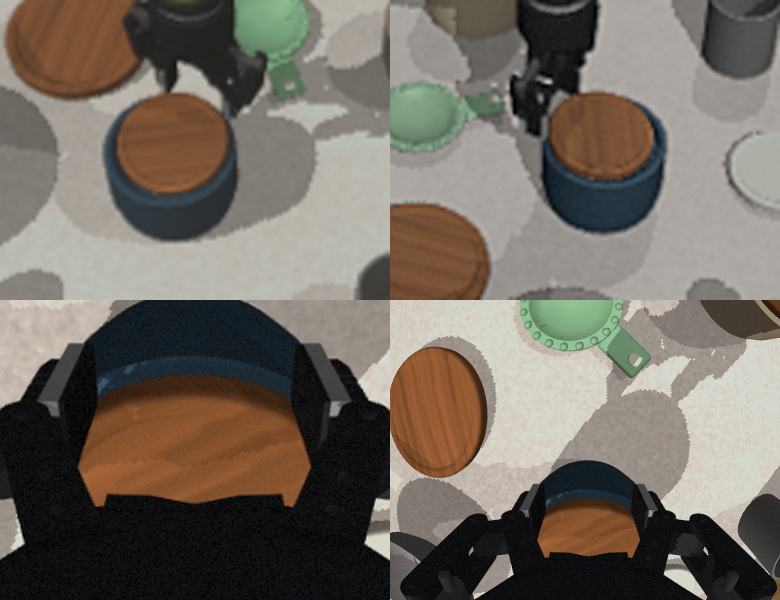

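move_arm(
  moves="0.3 0 -1 0 0 0 0; 0.3 0 -1 0 0 0 0; 0.3 0 0 0 0 0 0; 0.3 0 0 0 0 0 0",
)

```text
time: 8.47
tool_pos: [0.5088, -0.0908, 0.1008]
tcp_rot: [0.681, -0.19, 0.681, 0.19]
ft_force: [-0.1, 0.3, -0.1]
opening: 0.06
```

```bash
python3 look.py p4.png; cat > edge.py <<'E'
import cv2,sys
# lid/rim boundary row in the wrist crop column 190 (red minus blue)
for f in sys.argv[1:]:
    im=cv2.imread('pics/'+f).astype(int)[300:600,180:201].mean(1); d=im[:,2]-im[:,0]
    print(f,[int(i) for i in range(1,200) if (d[i]>0)!=(d[i-1]>0)],d[80:110:3].round())
E
python3 edge.py p1.png p2.png p3.png p4.png
```

```text
[ 0.5088 -0.0908  0.1008] along 0.05372368420931528 lat -0.00015429750787806715 F [-0.1  0.3 -0.1]
p1.png [35, 78] [41. 39. 40. 41. 41. 48. 60. 75. 86. 88.]
p2.png [79] [40. 42. 43. 42. 43. 46. 51. 65. 79. 89.]
p3.png [74] [42. 42. 43. 44. 51. 61. 77. 89. 92. 91.]
p4.png [71] [42. 42. 46. 55. 73. 84. 92. 91. 91. 92.]
```

View pics/p4.png

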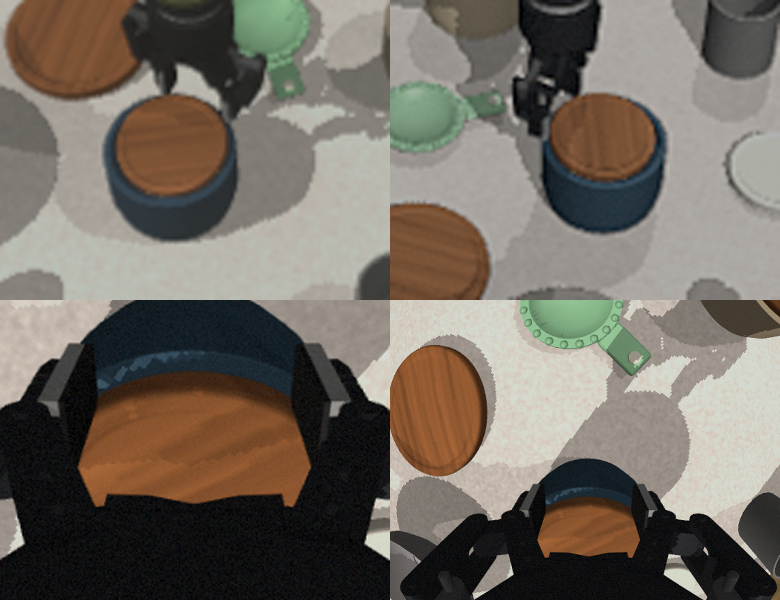

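move_arm(
  moves="0.3 0 -1 0 0 0 0; 0.3 0 -0.5 0 0 0 0; 0.3 0 0 0 0 0 0; 0.3 0 0 0 0 0 0",
)

```text
time: 8.95
tool_pos: [0.5096, -0.0921, 0.1009]
tcp_rot: [0.681, -0.19, 0.681, 0.19]
ft_force: [0.5, 0.4, -0.7]
opening: 0.0599
```

```bash
python3 look.py p5.png; python3 edge.py p4.png p5.png
python3 - <<'E'
from h import *
# lid mask vs predicted: seated, flat, tipped about trailing edge
C=(.5363,-.1369)
for c,bb in(('scene',(190,190,265,265)),('side',(270,212,340,282))):
    im=bot.get_image(c)[:,:,::-1].copy();h=cv2.cvtColor(im,cv2.COLOR_BGR2HSV).astype(int)
    w=np.zeros(h.shape[:2],bool);x0,y0,x1,y1=bb;w[y0:y1,x0:x1]=1
    m=w&(h[...,0]<18)&(h[...,1]>90)
    n,l,s,ce=cv2.connectedComponentsWithStats(m.astype(np.uint8));k=1+np.argmax(s[1:,4]);print(c,'seen',s[k],ce[k].round(1))
    ys,xs=np.nonzero(l==k);e=cv2.fitEllipse(cv2.convexHull(np.c_[xs,ys].astype(np.float32)));print('ell',np.round(e[0],1),np.round(e[1],1),round(e[2]))
    u=np.array([.515,-.857])
    def lid(off,t,z):
        P=np.r_[circ(0,0,-.0065,.052),circ(0,0,.0065,.052)]
        ax=np.array([-u[1],u[0],0]); P=R.from_rotvec(ax*np.radians(t)).apply(P)
        P[:,2]+=z; P[:,:2]+=np.array(C)-u*off; return hull(proj(c,P))
    for nm,a in(('seated',(0,0,.0825)),('tipped',(.003,5,.0875))):
        q=lid(*a);yy,xx=np.nonzero(q);print(nm,[(xx.min()/S).round(1),(yy.min()/S).round(1),((xx.max()-xx.min())/S).round(1),((yy.max()-yy.min())/S).round(1)],q.sum()/S/S,(xx.mean()/S-.4).round(1),(yy.mean()/S-.4).round(1))
E
```

```text
[ 0.5096 -0.0921  0.1009] along 0.05214487907640923 lat -0.0002335162042640948 F [ 0.5  0.4 -0.7]
p4.png [71] [42. 42. 46. 55. 73. 84. 92. 91. 91. 92.]
p5.png [66] [82. 89. 91. 90. 90. 90. 92. 92. 94. 94.]
scene seen [203 208  38  33 963] [221.6 224.1]
ell [221.6 224.1] [32.4 37.3] 81
seated [np.float64(203.5), np.float64(207.2), np.float64(37.5), np.float64(34.2)] 1033.5 221.9 224.0
tipped [np.float64(203.8), np.float64(205.0), np.float64(37.8), np.float64(35.2)] 1061.875 222.3 222.2
side seen [289 228  35  28 779] [305.7 241.1]
ell [305.7 241.2] [27.7 35.5] 97
seated [np.float64(288.2), np.float64(227.5), np.float64(35.2), np.float64(29.5)] 845.75 305.4 241.8
tipped [np.float64(287.2), np.float64(225.5), np.float64(35.5), np.float64(30.5)] 865.6875 304.5 240.3
```

move_arm(
  moves="0.3 0 10 0 0 0 0; 0.3 0 20 0 0 0 0; 0.3 -20 20 0 0 0 0; 0.3 -30 0 0 0 0 0; 0.3 -20 20 0 0 0 0; 0.3 0 20 0 0 0 0; 1 0 20 0 0 0 0; 1 0 0 0 0 0 0",
)

```text
time: 9.87
tool_pos: [0.4509, 0.0044, 0.171]
tcp_rot: [0.681, -0.191, 0.681, 0.192]
ft_force: [-1.0, -0.4, -1.1]
opening: 0.0364
```

```bash
python3 - <<'E'
from h import *
o=[]
C=(.5363,-.1369)
for c,(x0,y0) in(('scene',(175,185)),('side',(258,200))):
    im=bot.get_image(c)[:,:,::-1]
    k=6;v=cv2.resize(im[y0:y0+78,x0:x0+65],None,fx=k,fy=k,interpolation=cv2.INTER_CUBIC)
    v2=v.copy()
    for P,col in((circ(*C,.089,.050),(0,255,255)),(circ(*C,.085,.062),(0,255,0))):
        cv2.polylines(v2,[np.round((proj(c,P)-[x0,y0]+.5)*k).astype(np.int32)],True,col,1)
    o.append(v2 if c=='side' else v2)
cv2.imwrite('pics/v1.png',np.hstack(o));s=bot.read_state();print(s['tool_pos'],s['opening'],s['time'])
E
```

```text
[0.452026   0.00265638 0.17076914] 0.021239784886664323 9.9667
```

View pics/v1.png

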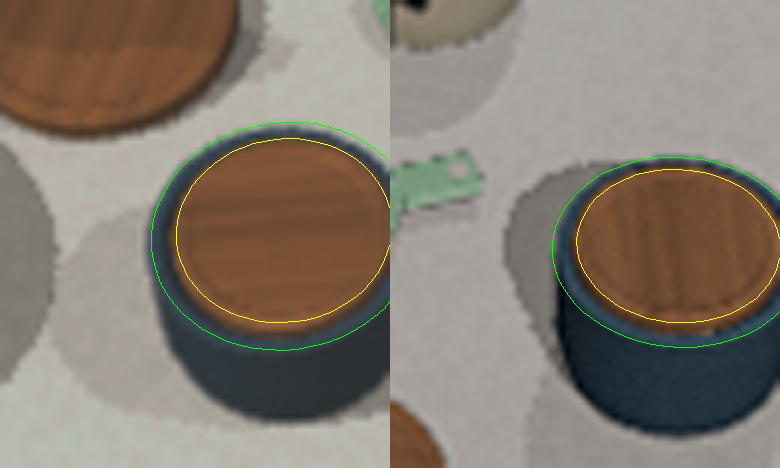

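The rim shows all round the lid, so it looks seated. I'll press both sides lightly with closed fingertips to check that it is level.

move_arm(
  moves="1 0 -30 0 0 0 0; 1 0 -30 0 0 0 0; 1 0 -30 0 0 0 0; 1 20 -25 0 0 0 0; 1 20 -10 0 0 0 0; 1 15 0 0 0 0 0; 1 6 0 0 0 0 0; 1 0 0 0 0 0 0",
)

```text
time: 10.63
tool_pos: [0.5163, -0.1052, 0.1078]
tcp_rot: [0.68, -0.189, 0.682, 0.191]
ft_force: [0.4, -0.4, 0.7]
opening: -0.0003
```

move_arm(
  moves="1 1.5 0 0 0 0 0; 1 0 0 0 0 0 0; 1 0 0 0 0 0 0",
)

```text
time: 10.88
tool_pos: [0.5178, -0.1047, 0.1094]
tcp_rot: [0.681, -0.191, 0.68, 0.19]
ft_force: [0.6, 0.3, -0.1]
opening: 0.0001
```

move_arm(
  moves="1 1.5 0 0 0 0 0; 1 0 0 0 0 0 0; 1 0 0 0 0 0 0",
)

```text
time: 11.13
tool_pos: [0.5174, -0.1047, 0.1072]
tcp_rot: [0.681, -0.191, 0.681, 0.19]
ft_force: [-0.3, 0.0, 0.2]
opening: -0.0002
```

move_arm(
  moves="1 1 0 0 0 0 0; 1 0 0 0 0 0 0; 1 0 0 0 0 0 0",
)

```text
time: 11.38
tool_pos: [0.5175, -0.1048, 0.106]
tcp_rot: [0.681, -0.19, 0.681, 0.19]
ft_force: [-0.1, 0.6, 1.4]
opening: -0.0001
```

move_arm(
  moves="1 1 0 0 0 0 0; 1 0 0 0 0 0 0; 1 0 0 0 0 0 0",
)

```text
time: 11.63
tool_pos: [0.5176, -0.1048, 0.1061]
tcp_rot: [0.681, -0.19, 0.681, 0.19]
ft_force: [-3.1, 1.3, 6.9]
opening: 0.0004
```

move_arm(
  moves="1 -12 0 0 0 0 0; 1 -6 -15 0 0 0 0; 1 0 -30 0 0 0 0; 1 0 -28 0 0 0 0; 1 12 0 0 0 0 0; 1 5 0 0 0 0 0; 1 0 0 0 0 0 0; 1 0 0 0 0 0 0",
)

```text
time: 12.3
tool_pos: [0.5551, -0.1671, 0.1061]
tcp_rot: [0.681, -0.191, 0.681, 0.19]
ft_force: [1.1, -3.8, 3.3]
opening: 0.0
```

move_arm(
  moves="1 1 0 0 0 0 0; 1 0 0 0 0 0 0; 1 0 0 0 0 0 0",
)

```text
time: 12.55
tool_pos: [0.5551, -0.1671, 0.1061]
tcp_rot: [0.681, -0.191, 0.681, 0.19]
ft_force: [-1.2, -1.2, 6.3]
opening: 0.0004
```

Both sides stop the fingertips at the same height, 89 mm, which is the seated level. I'll lift clear, check, and hand in.

move_arm(
  moves="1 -20 0 0 0 0 0; 1 -35 0 0 0 0 0; 1 -35 0 0 0 0 0; 1 -35 20 0 0 0 0; 1 0 35 0 0 0 0; 1 0 35 0 0 0 0; 1 0 20 0 0 0 0; 1 0 0 0 0 0 0",
)

```text
time: 13.22
tool_pos: [0.4956, -0.0697, 0.229]
tcp_rot: [0.68, -0.191, 0.681, 0.192]
ft_force: [0.1, 0.5, -1.1]
opening: 0.0002
```

move_arm(
  moves="1 0 30 0 0 0 0; 1 0 30 0 0 0 0; 1 0 20 0 0 0 0; 1 0 0 0 0 0 0; 1 0 0 0 0 0 0; 1 0 0 0 0 0 0",
)

```text
time: 13.72
tool_pos: [0.4567, -0.005, 0.2295]
tcp_rot: [0.681, -0.191, 0.681, 0.19]
ft_force: [0.7, -0.6, 0.3]
opening: 0.0004
```

```bash
python3 - <<'E'
from h import *
a=bot.get_image('scene');b=bot.get_image('side');save('e1.png',a);save('e2.png',b)
k=lambda im:cv2.resize(im,(400,300),interpolation=cv2.INTER_AREA)
z=lambda im:cv2.resize(im,(400,300),interpolation=cv2.INTER_CUBIC)
save('end.png',np.vstack([np.hstack([k(a),k(b)]),np.hstack([z(a[190:265,172:272]),z(b[205:280,256:356])])]))
E
```

```text
(no output)
```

View pics/end.png

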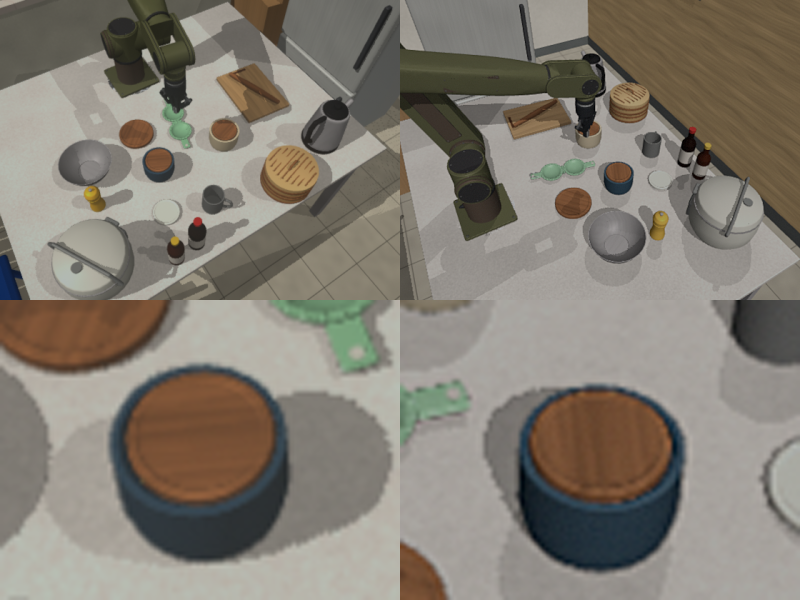

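The lid lies level inside an even ring of blue rim in both views. The crock and everything else are where they were, and the gripper is clear.

```bash
python3 -c "
from rig import bot
print(bot.hand_in(), bot.read_state()['time'])"
```

```text
the job is handed in; nothing more can be done
the job is handed in; nothing more can be done
```

The lid is seated in the dark blue crock's recess, and I handed the job in at about 14 s of the 38 s allowed.

I pushed it about 31 mm sideways with two spread fingertips until it dropped in. Then I pressed its top lightly near the edge on the trailing and leading sides.

- **Level:** both presses stopped with the fingertips at about 89 mm, the expected height of a seated lid. I pressed only along the push direction. Across it, I relied on the pictures.
- **Final pictures:** they show an even ring of rim all round the lid. I saw no movement of the crock or anything else, but I judged that by eye.
- **Forces:** the highest reading was about 31 N. That came from touching the fingertips to bare table on purpose to find their height. I read no more than about 8 N on the lid.

No check failed. The camera outlines were 1 to 2 mm off, within the stated calibration.

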